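# Unscrew the canister cap and lay it in the empty tray

## Task

Unscrew the grey cap from the white canister, anticlockwise, and keep hold of it as it comes off so that it does not fall. Set it down gently, top up, on the floor of the empty blue tray and let go of it. Leave the tins, jars and carton where they are.

Things in the scene. Friction and masses are not known exactly. Their poses are not given: they have to be found in the camera images.
- cap_center (a point): The screw cap: grey plastic with upright grip ribs, 66 mm across, 41 mm high, 60 g, closed on top, open below, walls 4 mm. The point is on its axis, half-way up (20.5 mm above its lower edge); z points out of its top. At the start it is screwed fully down on the canister, lower edge 124 mm and top 165 mm above the bench. Turns easily and stays where it is left on the thread.
- canister: The white round plastic canister, 125 mm across, 157 mm high to the rim of its neck, fixed in a square steel bench holder (150 mm, its four lugs 50 mm high): it neither moves nor turns. Origin at the centre of its underside on the bench, z up along the thread's axis. Shoulder at 92 to 116 mm height; neck with thread 55 mm across, from 116 to 157 mm height.
- canister_mouth (a point): Centre of the neck's rim, on the axis, 157 mm above the bench. Right-handed thread, 18 mm of rise a turn, about 3 mm of vertical slack: turned anticlockwise seen from above, the cap climbs 21 mm in about 1.2 turns (420 degrees) and is then free; it cannot be pulled off sooner. To clear the neck it must rise 33 mm in all.
- tray_in (a point): The empty tray: an open-topped blue plastic tray, 180 x 180 mm outside, 170 x 170 mm inside, walls 45 mm high and 5 mm thick, floor 5 mm thick, fixed to the bench. The point is the centre of its inner floor; x and y lie along its sides, z up. It stands to the left or the right of the canister; the like tray on the other side holds two tins.
- tin_tray_in (a point): The other tray, the same in size and make, which holds two tins; centre of its inner floor. Fixed to the bench.
- tin1_center (a point): Tin can 66 mm across, 75 mm high, standing in the other tray (leave alone); the point is its centre, half-way up.
- tin2_center (a point): Tin can 66 mm across, 75 mm high, standing in the other tray (leave alone); the point is its centre, half-way up.
- jar1_center (a point): Amber jar with a steel lid, 66 mm across, 105 mm high, standing on the bench beyond the canister (leave alone); the point is its centre, half-way up.
- jar2_center (a point): Amber jar with a steel lid, 66 mm across, 105 mm high, standing on the bench beyond the canister (leave alone); the point is its centre, half-way up.
- jar3_center (a point): Amber jar with a steel lid, 66 mm across, 105 mm high, standing on the bench beyond the canister (leave alone); the point is its centre, half-way up.
- low_tin_center (a point): Low tin 66 mm across, 45 mm high, on the bench between the robot and the canister (leave alone); the point is its centre, half-way up.
- carton_center (a point): Cardboard carton 70 x 150 x 55 mm lying on the bench (leave alone); the point is its centre.
- cap: The same screw cap; origin on its axis at its lower edge, 20.5 mm below cap_center, z out of its top. Its yaw tells how far it has been turned (it grows anticlockwise).
There are look-alikes about, which are no part of the job. What is shaped like the cap but orange or purple is not meant.

How it is judged:
By the outcome, as a careful person would: the job done as asked, in the order asked, and still so for the second after the job is handed in, with the robot touching nothing.
It also fails if it takes over 64 s, if anything falls off the work surface, if the arm or the gripper's body presses on something with over 40 N, if the wrist force passes 120 N, or if a joint passes its speed limit or range.

## Robot

A 6-joint arm with a two-finger parallel gripper is mounted at the origin on the work surface. World frame = base frame: x ahead of the robot, y to its left, z up, the work surface at z = 0. Lengths are in m, angles in rad, forces in N, time in s.
With the tool pointing down it reaches from about 0.3 to 0.875 m from the base axis. Payload 4.2 kg.
Tool frame: the origin (TCP) lies at the very end of the fingers, on their centre line; the grasp point (between the pads) lies bot.grip_point_offset behind it (bot.grip_point_offset is the distance from the TCP to the grasp point, in m); z points along the fingers, y is the line along which they close (so a half turn about z gives the same grasp; the last joint's range is limited). The gripper opens to 85 mm and grips with 20 to 120 N. Pads are 22 mm wide; open, the fingers measure 114 mm over their backs; the gripper's body (76 mm by 85 mm) begins 54 mm behind the grasp point. The pads swing forward as they close: fully open they stand 13 mm farther back than shut.
Start: joints at [1.267, 0.32, 1.565, -0, 1.257, -0.02], TCP at [0.161, 0.552, 0.204] pointing down, gripper open.
Joint ranges: [-3.11, 3.11], [-0.84, 2.01], [0.21, 2.61], [-1.34, 4.49], [0.05, 2.63], [-2.56, 2.56]. Speed limits (rad/s): [2.57, 2.57, 3.14, 3.14, 3.14, 3.14].

## Interface

Orientations are given as a 3x3 rotation matrix whose columns are the frame's x, y, z axes.
In Python, from cell import sense, imaging, workorder, bot gives the robot as it stands.
- The arm moves only by the shell command python3 -m handwheel 'ROWS' [FORCE]. ROWS is JSON, a list that holds one entry, the list of rows, each a list of 7 numbers: the finger opening in mm, from 0 to 85.4, then the shift along the world's x, y, z as a fraction of full scale, then the turn, a rotation vector about the world's x, y, z as a fraction of full scale. A call has 1 to 12 rows; each row is the pose to reach, as a shift and turn from the pose commanded when the call began, turning the shorter way round; what a row does not reach only later rows make up. Full scale, the value 1, is 0.15 m for a shift and pi rad for a turn. A row lasts 1/10 s, in which the tool goes at most 50 mm and 8.59 degrees, less where a joint would pass 70% of its speed; a pose out of reach is approached as far as the arm can. A call with a number of a shift or a turn outside -1 to 1 is refused whole. A call with a gripper value outside its range is refused whole. The fingers move at their own pace and stop on an object; FORCE is the grip in N (left out, the last holds). Time passes only in rows, so rows that repeat a pose let the fingers close. It gives the time, the measured TCP pose, the force, the opening and the grip force at its end, in the units of the state.
- sense(): the state, without advancing time (a new reading comes with each control period).
- imaging.get_image(name): name is "scene" or "side" or "wrist"; returns a dict with "frame" (384x512x3 uint8, blue, green, red), "vfov" (degrees; the focal length in pixels is half the picture's height over the tangent of half this angle, whatever the lens; pixels are square), "cx", "cy" (the principal point, pixels), "rvec" (rotation vector, rad) and "tvec" (3), from world to camera coordinates, as OpenCV has them. Camera axes: x right, y down, z forward; pixel columns grow to the right and rows downward; lengths in m; the calibration is good to about 2 mm. A picture is of the moment at which its call begins. There is no depth.
- workorder.job_done(): hands the job in; it is judged then, once.
Trained networks look in a picture, given as the dict that the camera call returned (one of the last four; its "shot" number tells which), for a name from the list of things; names that differ only in an ending like _2 or _b are one class to them, and where a whole thing is asked for, a point or a joint stands for the part that bears it (a point fixed in the world has none). Each returns a list of dicts, best first, with "p" (0 to 1); they miss things now and then, are a little off and sometimes report something else, mostly with a low value. They report only what shows in the picture. A call takes as long as a camera call. They do not tell look-alikes from the thing itself.
- imaging.spot_in(query, picture): "rect" ([left, top, width, height] in pixels, round what is visible of it).
- imaging.pinpoint(query, picture): "uv" ([column, row] in pixels: a listed point, or the origin of a listed thing).
The state is a dict: "time_s": time; "joints": joint angles; "qd": joint speeds; "joint_efforts": joint torques, N m; "eef_pos": TCP position; "eef_rot": TCP orientation; "force": force on the tool from outside, world axes, zero at the start; "moment": the same for the moment, N m; "gripper_width": finger opening in m; "grasp_force": force on a finger pad.
Only numpy, scipy, OpenCV 4.12 (cv2) and the standard library are available. Lean on these libraries where they do the work, as an engineer would, in place of code of your own. Each camera call takes 0.05 s, during which the arm holds its last target. There are 200 camera calls.

## Working session

There is one attempt and no reset: what is moved stays moved. The work goes in short steps, Python scripts to look and compute and a shell command to move; the robot and the scene stay as the last step left them, time stands still between calls to the robot, and variables do not carry over. Pictures are saved under pics/ and viewed, at most 10 in all, crops included, and the job is handed in when it is done.

```bash
mkdir -p pics; ls; cat > h.py <<'E'
import numpy as np,cv2
from cell import sense,imaging,workorder,bot
def K(p):
    f=p["frame"].shape[0]/2/np.tan(np.radians(p["vfov"])/2)
    return f,np.array([[f,0,p["cx"]],[0,f,p["cy"]],[0,0,1.]])
def ray(p,uv):
    f,k=K(p);R=cv2.Rodrigues(np.array(p["rvec"],float))[0];t=np.array(p["tvec"],float).ravel()
    d=R.T@np.linalg.inv(k)@np.array([uv[0],uv[1],1.]);return -R.T@t,d
def atz(p,uv,z):
    c,d=ray(p,uv);return c+d*(z-c[2])/d[2]
def proj(p,X):
    return cv2.projectPoints(np.array(X,float).reshape(-1,3),np.array(p["rvec"],float),np.array(p["tvec"],float),K(p)[1],None)[0].reshape(-1,2)
E
python3 - <<'E'
from h import *
s=sense();print(s["time_s"],s["eef_pos"],s["eef_rot"],s["gripper_width"],bot.grip_point_offset)
Z=dict(cap_center=.1445,canister_mouth=.157,tray_in=.005,tin_tray_in=.005,low_tin_center=.0225,carton_center=.0275,canister=0)
ims=[]
for n in["scene","side"]:
    p=imaging.get_image(n);ims.append(p["frame"])
    for q,z in Z.items():
        for r in imaging.pinpoint(q,p)[:3]:print(n,q,round(r["p"],2),np.round(r["uv"]),atz(p,r["uv"],z).round(3))
cv2.imwrite("pics/a.png",cv2.resize(np.vstack(ims),(400,600)) if 0 else np.vstack(ims)[:, :])
cv2.imwrite("pics/a.png",cv2.resize(np.hstack(ims),(800,300)))
cv2.imwrite("pics/s.png",ims[0])
E
```

```text
pics
0.0 [0.16084294 0.55150429 0.20318585] [[-9.59990492e-01  2.80032030e-01 -5.63179182e-04]
 [ 2.80032588e-01  9.59989019e-01 -1.68336946e-03]
 [ 6.92484635e-05 -1.77372720e-03 -9.99998425e-01]] 0.08533197830514806 0.0187
scene cap_center 0.68 [289. 136.] [ 0.415 -0.108  0.145]
scene cap_center 0.64 [327. 214.] [0.476 0.154 0.145]
scene cap_center 0.55 [252. 186.] [ 0.595 -0.018  0.145]
scene canister_mouth 0.84 [250. 183.] [ 0.597 -0.021  0.157]
scene tray_in 0.91 [225. 142.] [ 0.537 -0.282  0.005]
scene tin_tray_in 0.56 [321. 286.] [0.558 0.271 0.005]
scene low_tin_center 0.67 [309. 177.] [ 0.391 -0.023  0.022]
scene carton_center 0.63 [264. 321.] [0.739 0.275 0.028]
scene canister 0.79 [251. 215.] [ 0.601 -0.015  0.   ]
side cap_center 0.96 [235. 288.] [ 0.267 -0.269  0.144]
side cap_center 0.55 [199. 219.] [ 0.334 -0.032  0.144]
side canister_mouth 0.95 [271. 184.] [ 0.582 -0.028  0.157]
side canister_mouth 0.28 [245. 171.] [0.57  0.077 0.157]
side tray_in 0.9 [325. 281.] [ 0.542 -0.289  0.005]
side tin_tray_in 0.72 [208. 189.] [0.56  0.27  0.005]
side tin_tray_in 0.47 [218. 244.] [0.412 0.    0.005]
side low_tin_center 0.62 [219. 246.] [ 0.397 -0.026  0.022]
side low_tin_center 0.62 [272. 187.] [0.729 0.117 0.022]
side carton_center 0.76 [247. 167.] [0.748 0.281 0.027]
side carton_center 0.51 [199. 186.] [0.525 0.277 0.027]
side canister 0.61 [266. 226.] [ 0.583 -0.019  0.   ]
```

View pics/a.png

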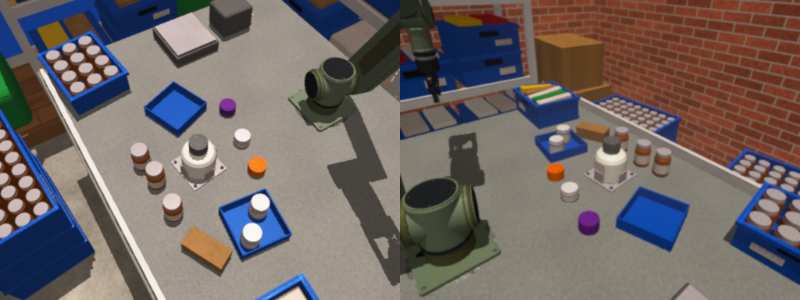

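```bash
python3 - <<'E'
from h import *
P=[imaging.get_image(n) for n in["scene","side"]]
G=np.array([.59,-.02,.1445])
def tri(rs):
    A=np.zeros((3,3));b=np.zeros(3)
    for c,d in rs:
        d=d/np.linalg.norm(d);M=np.eye(3)-np.outer(d,d);A+=M;b+=M@c
    return np.linalg.solve(A,b)
for q,g in dict(cap_center=G,canister_mouth=G+[0,0,.012],tray_in=[.54,-.285,.005]).items():
    uv=[]
    for p in P:
        e=proj(p,g)[0];L=[r for r in imaging.pinpoint(q,p) if np.linalg.norm(r["uv"]-e)<15]
        if L:uv.append((p,L[0]["uv"]))
    print(q,[np.round(u,1) for _,u in uv],tri([ray(p,u) for p,u in uv]).round(4) if len(uv)>1 else '')
f=P[0]["frame"];cv2.imwrite("pics/b.png",cv2.resize(f[110:250,190:350],None,fx=4,fy=4,interpolation=cv2.INTER_CUBIC))
E
```

```text
cap_center [array([251.7, 185.2]), array([272. , 183.8])] [ 0.5954 -0.0186  0.1476]
canister_mouth [array([251.4, 183.4]), array([270.3, 182.8])] [ 0.5924 -0.0189  0.1524]
tray_in [array([224.6, 142.9]), array([323.7, 278.6])] [ 0.5411 -0.2817  0.0072]
```

View pics/b.png

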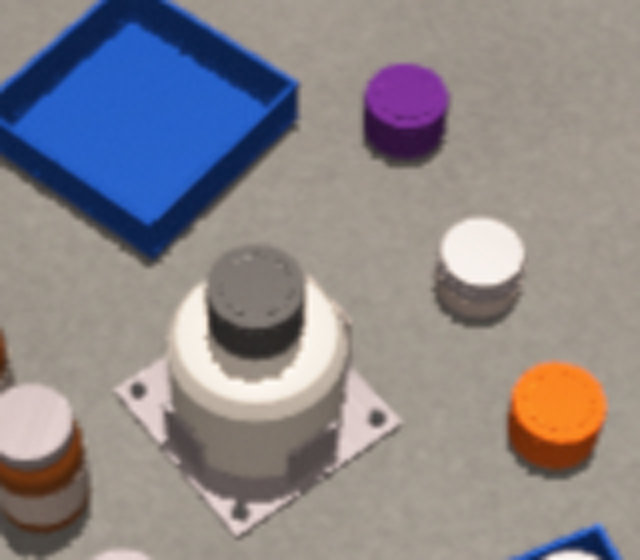

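```bash
python3 -m handwheel '[[[85,0,-0.33,0.1,0,0,-0.045],[85,0,-0.66,0.15,0,0,-0.09],[85,0.3,-1,0.2,0,0,-0.135],[85,0.6,-1,0.2,0,0,-0.18],[85,0.8,-1,0.2,0,0,-0.225],[85,1,-1,0.2,0,0,-0.27]]]'
```

```text
time_s: 1.8
eef_pos: [0.3132, 0.4012, 0.2347]
eef_rot: [[-0.418, 0.908, 0.001], [0.908, 0.418, 0.001], [0.0, 0.002, -1.0]]
force: [-0.5, 0.4, -0.1]
gripper_width: 0.0847
grasp_force: 0.0
```

The candidates are the grey cap on the canister at scene (252,186), the purple one at (289,136) and the orange one at (327,214). The crop confirms that the grey one on the white canister is meant. The empty blue tray is at (225,142).

```bash
python3 -m handwheel '[[[85,0.2,-0.25,0,0,0,-0.045],[85,0.4,-0.5,0,0,0,-0.09],[85,0.6,-0.75,0,0,0,-0.135],[85,0.8,-1,0,0,0,-0.18],[85,0.9,-1,0,0,0,-0.225],[85,1,-1,0,0,0,-0.27],[85,1,-1,0,0,0,-0.315]]]' && python3 -m handwheel '[[[85,0.2,-0.25,0,0,0,-0.045],[85,0.4,-0.5,0,0,0,-0.09],[85,0.6,-0.75,0,0,0,-0.135],[85,0.6,-1,0,0,0,-0.18],[85,0.6,-1,0,0,0,-0.225],[85,0.6,-1,0,0,0,-0.27],[85,0.6,-1,0,0,0,-0.315]]]'
python3 - <<'E'
from h import *
s=sense();print(s["joints"],s["eef_pos"])
E
```

```text
time_s: 2.5
eef_pos: [0.4629, 0.2515, 0.2339]
eef_rot: [[0.53, 0.848, 0.001], [0.848, -0.53, 0.0], [0.001, 0.001, -1.0]]
force: [-0.2, 0.0, -0.4]
gripper_width: 0.0849
grasp_force: 0.0
time_s: 3.2
eef_pos: [0.5511, 0.1015, 0.234]
eef_rot: [[1.0, 0.023, -0.0], [0.023, -1.0, -0.0], [-0.0, 0.0, -1.0]]
force: [0.3, 0.0, -0.2]
gripper_width: 0.0849
grasp_force: 0.0
[1.61520958e-01 2.79248372e-01 1.54654185e+00 1.05007443e-05
 1.31589340e+00 1.70887253e+00] [0.55110582 0.10145263 0.23400635]
```

```bash
python3 -m handwheel '[[[85,0.1,-0.25,0,0,0,-0.045],[85,0.2,-0.5,0,0,0,-0.09],[85,0.29,-0.7,0,0,0,-0.135],[85,0.29,-0.8,0,0,0,-0.18],[85,0.29,-0.8,0,0,0,-0.225],[85,0.29,-0.8,0,0,0,-0.25],[85,0.29,-0.8,0,0,0,-0.25],[85,0.29,-0.8,0,0,0,-0.25]]]'
python3 - <<'E'
from h import *
s=sense();print(s["joints"],s["eef_pos"])
p=imaging.get_image("wrist");f=p["frame"].copy()
for q,z in dict(cap_center=.1445,canister_mouth=.157).items():
    for r in imaging.pinpoint(q,p)[:2]:print(q,r["p"],r["uv"],atz(p,r["uv"],z).round(4))
a=np.linspace(0,2*np.pi,60)
for z,c in((.165,(0,255,0)),):
    X=np.c_[.595+.033*np.cos(a),-.0187+.033*np.sin(a),z+0*a]
    cv2.polylines(f,[proj(p,X).astype(int)],True,c,1)
cv2.imwrite("pics/w.png",f)
E
```

```text
time_s: 4.0
eef_pos: [0.5945, -0.0179, 0.234]
eef_rot: [[0.729, -0.684, -0.0], [-0.684, -0.729, -0.0], [-0.0, 0.0, -1.0]]
force: [0.7, -0.5, 0.4]
gripper_width: 0.0849
grasp_force: 0.0
[-4.94626455e-02  3.34772027e-01  1.46613806e+00 -5.15687622e-05
  1.34084799e+00  2.27457484e+00] [ 0.59448172 -0.01793193  0.23399781]
cap_center 0.98 [467.6, 220.2] [ 0.4446 -0.1435  0.1445]
cap_center 0.88 [277.4, 311.6] [0.4922 0.0505 0.1445]
```

View pics/w.png

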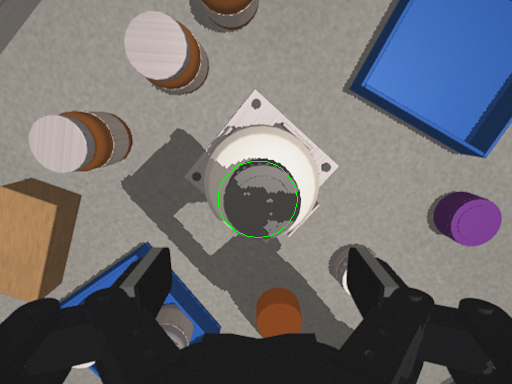

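The wrist view shows the predicted circle sitting on the dark cap top at about (259,199), so the position is good to about 2 mm. I'll go down and grip.

```bash
python3 -m handwheel '[[[85,0,0,-0.25,0,0,0],[85,0,0,-0.5,0,0,0],[85,0,0,-0.65,0,0,0],[85,0,0,-0.74,0,0,0],[85,0,0,-0.74,0,0,0],[60,0,0,-0.74,0,0,0],[60,0,0,-0.74,0,0,0],[60,0,0,-0.74,0,0,0],[60,0,0,-0.74,0,0,0],[60,0,0,-0.74,0,0,0],[60,0,0,-0.74,0,0,0],[60,0,0,-0.74,0,0,0]]]' 40
```

```text
time_s: 5.35
eef_pos: [0.5939, -0.0198, 0.1253]
eef_rot: [[0.729, -0.685, -0.0], [-0.685, -0.729, -0.003], [0.002, 0.002, -1.0]]
force: [-4.0, -4.6, 3.5]
gripper_width: 0.0637
grasp_force: 42.9
```

```bash
python3 -m handwheel '[[[60,0,0,0.0027,0,0,0.045],[60,0,0,0.0054,0,0,0.09],[60,0,0,0.0081,0,0,0.135],[60,0,0,0.0108,0,0,0.18],[60,0,0,0.0135,0,0,0.225],[60,0,0,0.0162,0,0,0.27],[60,0,0,0.0189,0,0,0.315],[60,0,0,0.0216,0,0,0.36],[60,0,0,0.0243,0,0,0.405],[60,0,0,0.027,0,0,0.45],[60,0,0,0.03,0,0,0.5],[60,0,0,0.03,0,0,0.5]]]'
```

```text
time_s: 6.55
eef_pos: [0.594, -0.0179, 0.1298]
eef_rot: [[0.685, 0.729, 0.0], [0.729, -0.685, -0.0], [0.0, 0.0, -1.0]]
force: [-4.8, 0.2, 7.0]
gripper_width: 0.0632
grasp_force: 43.4
```

```bash
for i in 1; do python3 -m handwheel '[[[60,0,0,0.0027,0,0,0.045],[60,0,0,0.0054,0,0,0.09],[60,0,0,0.0081,0,0,0.135],[60,0,0,0.0108,0,0,0.18],[60,0,0,0.0135,0,0,0.225],[60,0,0,0.0162,0,0,0.27],[60,0,0,0.0189,0,0,0.315],[60,0,0,0.0216,0,0,0.36],[60,0,0,0.0243,0,0,0.405],[60,0,0,0.027,0,0,0.45],[60,0,0,0.03,0,0,0.5],[60,0,0,0.03,0,0,0.5]]]'; done
python3 - <<'E'
from h import *
s=sense();print(s["joints"],s["eef_pos"],s["force"],s["moment"])
p=imaging.get_image("wrist");cv2.imwrite("pics/w2.png",p["frame"])
E
```

```text
time_s: 7.75
eef_pos: [0.5918, -0.0184, 0.1342]
eef_rot: [[-0.729, 0.685, -0.004], [0.685, 0.729, -0.001], [0.003, -0.004, -1.0]]
force: [-9.9, -0.5, 9.2]
gripper_width: 0.0634
grasp_force: 43.8
[-4.97899665e-02  3.99089995e-01  1.62653867e+00 -1.21248505e-03
  1.12029976e+00 -8.65936019e-01] [ 0.59181816 -0.01835441  0.13416583] [-9.89228905 -0.52699962  9.20727459] [-0.11816448  1.82366076  0.17990619]
```

View pics/w2.png

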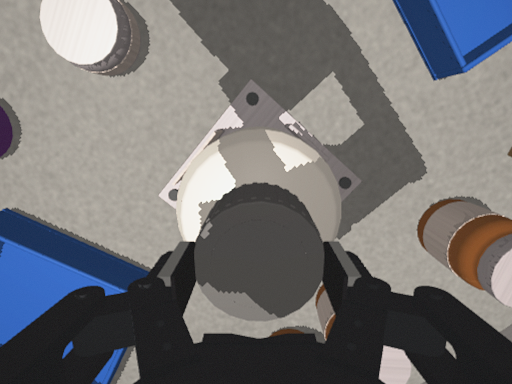

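The wrist view shows the cap held squarely between the pads at (260,255). The side force says the true axis is about 2 mm nearer in x, so I'll correct for that while turning.

```bash
python3 -m handwheel '[[[60,-0.015,0,0.002,0,0,0.045],[60,-0.015,0,0.0044,0,0,0.09],[60,-0.015,0,0.007,0,0,0.135],[60,-0.015,0,0.0098,0,0,0.18],[60,-0.015,0,0.0125,0,0,0.225],[60,-0.015,0,0.0152,0,0,0.27],[60,-0.015,0,0.018,0,0,0.315],[60,-0.015,0,0.0206,0,0,0.36],[60,-0.015,0,0.0233,0,0,0.405],[60,-0.015,0,0.026,0,0,0.45],[60,-0.015,0,0.0275,0,0,0.47],[60,-0.015,0,0.0275,0,0,0.47]]]'
python3 - <<'E'
from h import *
s=sense();print(s["joints"],s["eef_pos"],s["force"],s["moment"])
E
```

```text
time_s: 9.0
eef_pos: [0.5918, -0.0197, 0.1385]
eef_rot: [[-0.751, -0.66, 0.0], [-0.66, 0.751, -0.003], [0.002, -0.003, -1.0]]
force: [-6.2, -4.1, 7.3]
gripper_width: 0.0637
grasp_force: 44.1
[-0.05086438  0.39293742  1.62456676 -0.00343107  1.12354058 -2.34086916] [ 0.59175238 -0.01968074  0.1385289 ] [-6.24944446 -4.14660826  7.327639  ] [-0.70469815  0.9895185   0.16437534]
```

```bash
python3 -m handwheel '[[[85,0,0,0,0,0,0],[85,0,0,0,0,0,0],[85,0,0,0,0,0,0],[85,0,0,0,0,0,0],[85,-0.008,-0.006,0,0,0,0]]]'; python3 -m handwheel '[[[85,0,0,0,0,0,-0.045],[85,0,0,0,0,0,-0.09],[85,0,0,0,0,0,-0.135],[85,0,0,0,0,0,-0.18],[85,0,0,0,0,0,-0.225],[85,0,0,0,0,0,-0.27],[85,0,0,0,0,0,-0.315],[85,0,0,0,0,0,-0.36],[85,0,0,0,0,0,-0.405],[85,0,0,0,0,0,-0.45],[85,0,0,0,0,0,-0.5],[85,0,0,0,0,0,-0.54]]]'; python3 -m handwheel '[[[85,0,0,0,0,0,-0.045],[85,0,0,0,0,0,-0.09],[85,0,0,0,0,0,-0.135],[85,0,0,0,0,0,-0.18],[85,0,0,0,0,0,-0.225],[85,0,0,0,0,0,-0.27],[85,0,0,0,0,0,-0.315],[85,0,0,0,0,0,-0.36],[85,0,0,0,0,0,-0.405],[85,0,0,0,0,0,-0.45],[85,0,0,0,0,0,-0.5],[85,0,0,0,0,0,-0.53]]]'
python3 - <<'E'
from h import *
s=sense();print(s["joints"])
p=imaging.get_image("wrist");cv2.imwrite("pics/w3.png",p["frame"])
E
```

```text
time_s: 9.5
eef_pos: [0.5913, -0.0187, 0.1361]
eef_rot: [[-0.751, -0.66, 0.0], [-0.66, 0.751, 0.0], [-0.0, -0.0, -1.0]]
force: [0.1, 0.0, -0.4]
gripper_width: 0.0851
grasp_force: 0.0
time_s: 10.7
eef_pos: [0.5911, -0.0189, 0.1361]
eef_rot: [[-0.556, 0.831, 0.0], [0.831, 0.556, 0.0], [0.0, 0.0, -1.0]]
force: [-0.3, -0.3, 0.7]
gripper_width: 0.0845
grasp_force: 0.0
time_s: 11.9
eef_pos: [0.591, -0.0189, 0.136]
eef_rot: [[0.879, 0.476, -0.0], [0.476, -0.879, -0.0], [-0.0, 0.0, -1.0]]
force: [0.3, -0.3, -0.6]
gripper_width: 0.0848
grasp_force: 0.0
[-5.13403293e-02  3.94189773e-01  1.62935428e+00 -5.87240510e-05
  1.11809663e+00  1.02306504e+00]
```

View pics/w3.png

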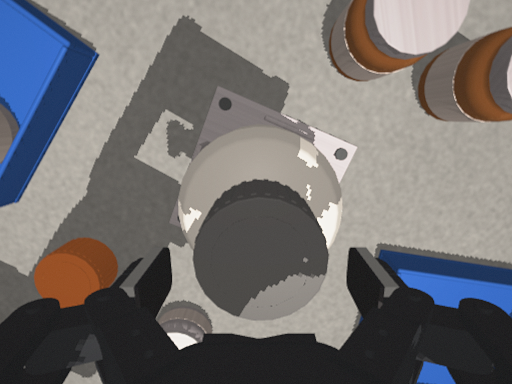

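The cap stayed on the thread and is centred between the open fingers at (261,256). I'll regrip and turn.

```bash
python3 -m handwheel '[[[60,0,0,0,0,0,0],[60,0,0,0,0,0,0],[60,0,0,0,0,0,0],[60,0,0,0,0,0,0],[60,0,0,0,0,0,0],[60,0,0,0,0,0,0],[60,0,0,0,0,0,0]]]' 45; python3 -m handwheel '[[[60,0,0,0.0027,0,0,0.045],[60,0,0,0.0054,0,0,0.09],[60,0,0,0.0081,0,0,0.135],[60,0,0,0.0108,0,0,0.18],[60,0,0,0.0135,0,0,0.225],[60,0,0,0.0162,0,0,0.27],[60,0,0,0.0189,0,0,0.315],[60,0,0,0.0216,0,0,0.36],[60,0,0,0.0243,0,0,0.405],[60,0,0,0.027,0,0,0.45],[60,0,0,0.03,0,0,0.5],[60,0,0,0.03,0,0,0.5]]]'
```

```text
time_s: 12.65
eef_pos: [0.5913, -0.019, 0.1367]
eef_rot: [[0.877, 0.481, 0.001], [0.481, -0.877, -0.0], [0.001, 0.001, -1.0]]
force: [-1.0, -0.6, 5.5]
gripper_width: 0.0634
grasp_force: 48.7
time_s: 13.85
eef_pos: [0.5922, -0.0195, 0.1413]
eef_rot: [[-0.482, 0.876, 0.003], [0.876, 0.482, -0.001], [-0.002, 0.002, -1.0]]
force: [1.6, -2.0, 5.2]
gripper_width: 0.0637
grasp_force: 48.8
```

Total about 355°. I'll add about 90° more, which brings it to about 445°.

```bash
python3 -m handwheel '[[[60,0,0,0.0027,0,0,0.045],[60,0,0,0.0054,0,0,0.09],[60,0,0,0.0081,0,0,0.135],[60,0,0,0.0108,0,0,0.18],[60,0,0,0.0135,0,0,0.225],[60,0,0,0.0162,0,0,0.27],[60,0,0,0.0189,0,0,0.315],[60,0,0,0.0216,0,0,0.36],[60,0,0,0.0243,0,0,0.405],[60,0,0,0.027,0,0,0.45],[60,0,0,0.03,0,0,0.5],[60,0,0,0.03,0,0,0.5]]]'; python3 -m handwheel '[[[60,0,0,0.015,0,0,0.03],[60,0,0,0.03,0,0,0.03],[60,0,0,0.05,0,0,0.03],[60,0,0,0.07,0,0,0.03]]]'
python3 - <<'E'
from h import *
s=sense();print(s["joints"],s["moment"])
E
```

```text
time_s: 15.05
eef_pos: [0.5922, -0.0187, 0.1458]
eef_rot: [[-0.878, -0.479, 0.003], [-0.479, 0.878, 0.0], [-0.003, -0.001, -1.0]]
force: [1.9, 0.8, 5.1]
gripper_width: 0.0635
grasp_force: 48.9
time_s: 15.45
eef_pos: [0.5906, -0.0184, 0.1552]
eef_rot: [[-0.829, -0.559, -0.002], [-0.559, 0.829, 0.001], [0.001, 0.002, -1.0]]
force: [1.1, 1.0, -1.9]
gripper_width: 0.0635
grasp_force: 50.3
[-5.12475216e-02  3.79044866e-01  1.60161524e+00  1.04533253e-03
  1.16288702e+00 -2.21538571e+00] [ 0.22172066 -0.18424693 -0.04490802]
```

It's free: lifting met almost no force. I'll raise it clear.

```bash
python3 -m handwheel '[[[60,0,0,0.06,0,0,0],[60,0,0,0.14,0,0,0],[60,0,0,0.24,0,0,0],[60,0,0,0.34,0,0,0],[60,0,0,0.4,0,0,0],[60,0,0,0.4,0,0,0]]]'
python3 - <<'E'
from h import *
p=imaging.get_image("scene");f=p["frame"]
for n,P in(("scene",p),("side",imaging.get_image("side"))):
  for q,z in dict(tray_in=.005,cap_center=.22).items():
    for r in imaging.pinpoint(q,P)[:3]:print(n,q,round(r["p"],2),np.round(r["uv"]),atz(P,r["uv"],z).round(3))
g=P["frame"]
cv2.imwrite("pics/c.png",np.hstack([cv2.resize(f[90:270,170:350],(400,400)),cv2.resize(g[110:330,200:420],(400,400))]))
E
```

```text
time_s: 16.05
eef_pos: [0.5916, -0.0189, 0.2178]
eef_rot: [[-0.828, -0.561, 0.003], [-0.561, 0.828, -0.0], [-0.002, -0.002, -1.0]]
force: [0.1, -0.1, -0.2]
gripper_width: 0.064
grasp_force: 50.4
scene tray_in 0.73 [227. 142.] [ 0.531 -0.28   0.005]
scene tray_in 0.61 [332. 264.] [0.493 0.234 0.005]
scene cap_center 0.73 [288. 136.] [ 0.457 -0.061  0.22 ]
scene cap_center 0.68 [251. 165.] [ 0.589 -0.031  0.22 ]
scene cap_center 0.68 [329. 214.] [0.505 0.186 0.22 ]
side cap_center 0.64 [197. 221.] [ 0.276 -0.125  0.22 ]
side cap_center 0.61 [240. 288.] [ 0.23 -0.33  0.22]
side cap_center 0.56 [276. 155.] [0.63  0.006 0.22 ]
```

View pics/c.png

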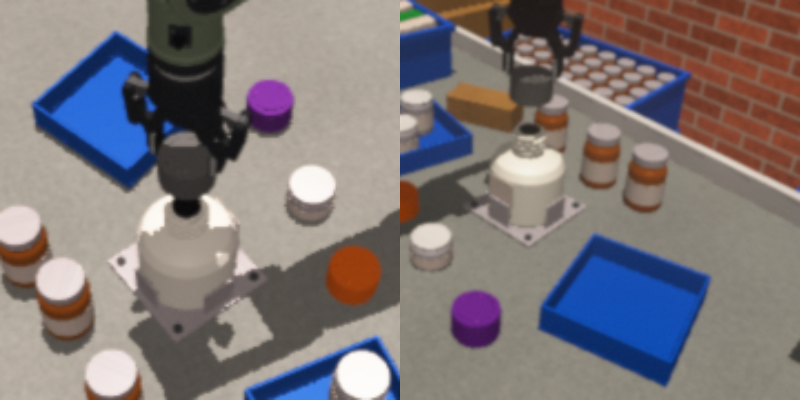

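The cap is off and held upright, clear of the neck. In the crops it is at (187,165) and (532,85), and the blue tray is empty. I'll carry it over, turning back so the last joint stays in range.

```bash
python3 -m handwheel '[[[60,-0.05,-0.1,0,0,0,-0.045],[60,-0.1,-0.25,0,0,0,-0.09],[60,-0.15,-0.4,0,0,0,-0.135],[60,-0.2,-0.6,0,0,0,-0.18],[60,-0.25,-0.8,0,0,0,-0.225],[60,-0.333,-1,0,0,0,-0.27]]]'; python3 -m handwheel '[[[60,0,-0.15,0,0,0,-0.045],[60,0,-0.3,-0.1,0,0,-0.09],[60,0,-0.5,-0.2,0,0,-0.135],[60,0,-0.65,-0.3,0,0,-0.18],[60,0,-0.75,-0.4,0,0,-0.225],[60,0,-0.755,-0.55,0,0,-0.23],[60,0,-0.755,-0.7,0,0,-0.23],[60,0,-0.755,-0.85,0,0,-0.23],[60,0,-0.755,-0.95,0,0,-0.23],[60,0,-0.755,-0.95,0,0,-0.23]]]'
python3 - <<'E'
from h import *
s=sense();print(s["joints"])
p=imaging.get_image("scene");f=p["frame"];P=imaging.get_image("side");g=P["frame"]
print(proj(p,[.541,-.282,.005]),proj(P,[.541,-.282,.005]))
cv2.imwrite("pics/d.png",np.hstack([cv2.resize(f[70:220,150:300],(400,400)),cv2.resize(g[190:340,250:400],(400,400))]))
E
```

```text
time_s: 16.95
eef_pos: [0.5408, -0.1699, 0.2151]
eef_rot: [[-0.967, 0.255, -0.001], [0.255, 0.967, 0.0], [0.001, 0.0, -1.0]]
force: [-0.4, -0.2, -0.9]
gripper_width: 0.0633
grasp_force: 50.4
time_s: 17.95
eef_pos: [0.5392, -0.2812, 0.0703]
eef_rot: [[-0.561, 0.828, -0.006], [0.828, 0.561, 0.003], [0.006, -0.003, -1.0]]
force: [-0.1, -1.3, -0.9]
gripper_width: 0.0635
grasp_force: 50.4
[-4.99618223e-01  4.82378795e-01  1.66579663e+00  7.31575599e-05
  9.99732861e-01 -1.09535681e+00]
[[224.03577133 143.05734092]] [[322.85839257 279.37773709]]
```

View pics/d.png

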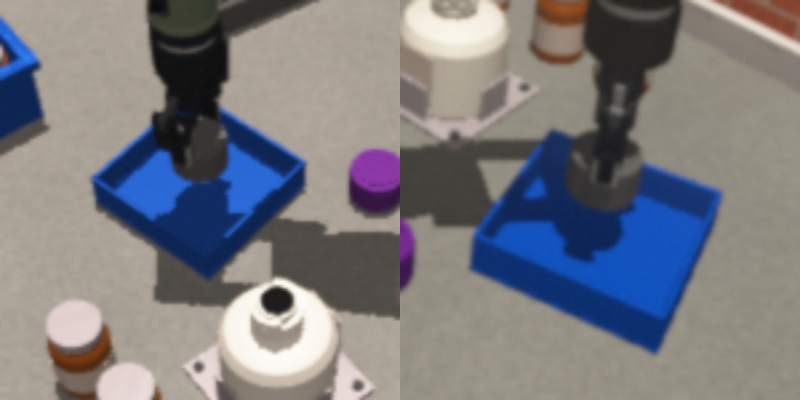

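The cap is upright over the middle of the tray, at (200,145) in the left crop and (605,172) in the right. I'll lower it gently.

```bash
python3 -m handwheel '[[[60,0,0,-0.1,0,0,0],[60,0,0,-0.2,0,0,0],[60,0,0,-0.27,0,0,0],[60,0,0,-0.32,0,0,0],[60,0,0,-0.35,0,0,0],[60,0,0,-0.37,0,0,0],[60,0,0,-0.37,0,0,0]]]'; python3 -m handwheel '[[[60,0,0,-0.01,0,0,0],[60,0,0,-0.02,0,0,0],[60,0,0,-0.03,0,0,0],[60,0,0,-0.03,0,0,0]]]'
```

```text
time_s: 18.75
eef_pos: [0.5412, -0.2822, 0.0177]
eef_rot: [[-0.561, 0.828, 0.0], [0.828, 0.561, 0.0], [-0.0, 0.0, -1.0]]
force: [-0.6, 0.2, -0.9]
gripper_width: 0.0635
grasp_force: 50.4
time_s: 19.15
eef_pos: [0.541, -0.2821, 0.013]
eef_rot: [[-0.561, 0.828, -0.0], [0.828, 0.561, 0.0], [0.0, -0.0, -1.0]]
force: [-0.4, 0.5, -0.9]
gripper_width: 0.064
grasp_force: 50.4
```

```bash
python3 -m handwheel '[[[60,0,0,-0.008,0,0,0],[60,0,0,-0.016,0,0,0],[60,0,0,-0.024,0,0,0],[60,0,0,-0.024,0,0,0]]]'; python3 -m handwheel '[[[60,0,0,-0.006,0,0,0],[60,0,0,-0.012,0,0,0],[60,0,0,-0.012,0,0,0]]]'
```

```text
time_s: 19.55
eef_pos: [0.541, -0.2821, 0.0093]
eef_rot: [[-0.561, 0.828, -0.0], [0.828, 0.561, 0.0], [0.0, -0.0, -1.0]]
force: [0.7, 0.1, -0.6]
gripper_width: 0.0637
grasp_force: 50.4
time_s: 19.85
eef_pos: [0.541, -0.2821, 0.0076]
eef_rot: [[-0.561, 0.828, -0.0], [0.828, 0.561, 0.0], [0.0, -0.0, -1.0]]
force: [-0.1, -0.1, -0.7]
gripper_width: 0.0634
grasp_force: 50.4
```

```bash
python3 -m handwheel '[[[60,0,0,-0.006,0,0,0],[60,0,0,-0.012,0,0,0],[60,0,0,-0.012,0,0,0]]]'; python3 -m handwheel '[[[60,0,0,-0.006,0,0,0],[60,0,0,-0.006,0,0,0]]]'
```

```text
time_s: 20.15
eef_pos: [0.5412, -0.2821, 0.0063]
eef_rot: [[-0.561, 0.828, 0.0], [0.828, 0.561, 0.0], [-0.0, 0.0, -1.0]]
force: [-0.5, 1.0, 4.0]
gripper_width: 0.0637
grasp_force: 50.7
time_s: 20.35
eef_pos: [0.5412, -0.2821, 0.0063]
eef_rot: [[-0.561, 0.828, 0.0], [0.828, 0.561, -0.0], [-0.0, 0.0, -1.0]]
force: [-1.5, 1.5, 8.3]
gripper_width: 0.0638
grasp_force: 51.3
```

The cap has touched the floor. I'll ease off, open and retreat straight up.

```bash
python3 -m handwheel '[[[60,0,0,0.006,0,0,0],[66,0,0,0.006,0,0,0],[72,0,0,0.006,0,0,0],[78,0,0,0.006,0,0,0],[85,0,0,0.006,0,0,0],[85,0,0,0.006,0,0,0],[85,0,0,0.006,0,0,0]]]' 20; python3 -m handwheel '[[[85,0,0,0.05,0,0,0],[85,0,0,0.15,0,0,0],[85,0,0,0.35,0,0,0],[85,0,0,0.6,0,0,0],[85,0,0,0.85,0,0,0],[85,0,0,1,0,0,0],[85,0,0,1,0,0,0]]]'
python3 - <<'E'
from h import *
p=imaging.get_image("scene");f=p["frame"];P=imaging.get_image("side");g=P["frame"]
cv2.imwrite("pics/e.png",np.hstack([cv2.resize(f[70:370,130:430],(400,400)),cv2.resize(g[140:340,200:400],(400,400))]))
E
```

```text
time_s: 21.05
eef_pos: [0.5411, -0.2821, 0.0059]
eef_rot: [[-0.561, 0.828, 0.0], [0.828, 0.561, 0.0], [0.0, 0.0, -1.0]]
force: [0.1, 0.0, 0.1]
gripper_width: 0.0847
grasp_force: 0.0
time_s: 21.75
eef_pos: [0.5433, -0.2833, 0.1607]
eef_rot: [[-0.561, 0.828, 0.008], [0.828, 0.561, -0.004], [-0.008, 0.004, -1.0]]
force: [1.0, -0.4, -0.4]
gripper_width: 0.0848
grasp_force: 0.0
```

View pics/e.png

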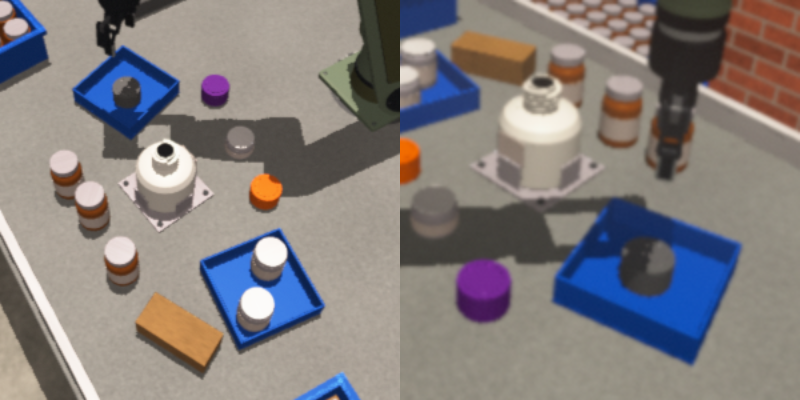

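The cap stands top up in the middle of the blue tray, at (127,92) in the left crop and (645,265) in the right. The gripper is clear and nothing else has moved.

```bash
python3 -c "
from cell import workorder;print(workorder.job_done())"
```

```text
the job is handed in; nothing more can be done
None
```

The grey cap is unscrewed and stands top up on the floor of the empty blue tray, released with the gripper clear; the tins, jars and carton look unmoved in the last pictures, and the job was handed in at about 22 s.

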